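# Gauge the unmarked disc punch on the jeweller's hole plate

### The arm

A 7-joint arm with a two-finger parallel gripper is mounted at the origin on the work surface. World frame = base frame: x ahead of the robot, y to its left, z up, the work surface at z = 0. Lengths are in m, angles in rad, forces in N, time in s.
With the tool pointing down it reaches from about 0.35 to 0.9 m from the base axis. Payload 8.1 kg.
Tool frame: the origin (TCP) lies midway between the tips of the shut fingers; the grasp point (between the pads) lies 19 mm behind it; z points along the fingers, y is the line along which they close (so a half turn about z gives the same grasp; the last joint's range is limited). The gripper opens to 92 mm and grips with 3 to 60 N. Pads are 19 mm wide; open, the fingers measure 130 mm over their backs; the gripper's body (75 mm by 190 mm) begins 47 mm behind the grasp point.
Start: joints at [1.034, 0.434, 0.025, 1.573, -0.012, 1.134, -0.075], TCP at [0.263, -0.567, 0.227] pointing down, gripper open.
Joint ranges: [-2.62, 2.62], [-0.44, 2.09], [-1.27, 1.32], [0.08, 2.57], [-1.32, 4.46], [0.12, 2], [-2.74, 2.74]. Speed limits (rad/s): [2.22, 2.22, 3.01, 3.01, 3.14, 3.14, 3.14].

### API

Orientations are given as a rotation vector (axis times angle).
In Python, from cell import arm gives the robot as it stands.
- The arm moves only by the tool move_arm, never from a script. Its argument "motion" is a list of rows, each an object of numbers: "tx", "ty", "tz": the shift along the tool's x, y, z normalised to -1 to 1, where 1 is 1000 mm; "twist": the turn about the tool's z normalised to -1 to 1, where 1 is pi/2 rad. In form: [{"tx": .., "ty": .., "tz": .., "twist": ..}, ...]. A call has 1 to 12 rows; each row shifts and turns the commanded pose from where the row before left it, along the tool's axes as they then stand; what a row does not reach is not made up. A row lasts 1/10 s, in which the tool goes at most 50 mm and 8.59 degrees, less where a joint would pass 70% of its speed; a pose out of reach is approached as far as the arm can. A call with a number of a shift or a turn outside -1 to 1 is refused whole. A call with a gripper value outside its range is refused whole. "gripper" is the gripper's target within -1 to 1 (shut at 1, half-way at 0, fully open at -1), set as the call begins (left out, the last holds). The fingers move at their own pace and stop on an object; "squeeze" is the grip in N (left out, the last holds). Time passes only in rows, so rows that do not move let the fingers close. It gives the time, the measured TCP pose, the force, the opening and the grip force at its end, in the units of the state.
- arm.observe(): the state, without advancing time (a new reading comes with each control period).
- arm.get_image(name): name is "side" or "top" or "wrist"; returns the picture (420x560x3 uint8, red, green, blue); there is no depth.
- arm.calibration(name): a dict with "K" (3x3 intrinsics, pixels), "T" (4x4, takes a point from camera to world coordinates). Camera axes: x right, y down, z forward; pixel columns grow to the right and rows downward; lengths in m; the calibration is good to about 2 mm. A picture is of the moment at which its call begins: read the wrist's pose just before it. calibration takes no time and is no camera call; for the wrist camera it gives the pose at the moment of the call.
- arm.sign_off(): hands the job in; it is judged then, once.
Trained networks look in the newest picture that a camera, given by its name, has taken for a name from the list of things; names that differ only in an ending like _2 or _b are one class to them, and where a whole thing is asked for, a point or a joint stands for the part that bears it (a point fixed in the world has none). Each returns a list of dicts, best first, with "conf" (0 to 1); they miss things now and then, are a little off and sometimes report something else, mostly with a low value. They report only what shows in the picture. A call takes as long as a camera call.
- arm.look_for(camera, query): "point" ([column, row] as shares, 0 to 1, of the picture: columns of its width, rows of its height, amid what is visible of it).
- arm.regions_of(camera, query): "region" (420x560 bool, what is visible of it) and "point" ([column, row] as shares, 0 to 1, of the picture: columns of its width, rows of its height, amid what is visible of it).
- arm.place_of(camera, query): "point" ([column, row] as shares, 0 to 1, of the picture: columns of its width, rows of its height: a listed point, or the origin of a listed thing).
The state is a dict: "clock": time; "joints": joint angles; "dq": joint speeds; "joint_efforts": joint torques, N m; "position": TCP position; "ee_rot": TCP orientation; "force": force on the tool from outside, world axes, zero at the start; "ft_torque": the same for the moment, N m; "width": opening from 0.0 (shut) to 1.0 (fully open); "gripper_force": force on a finger pad.
Only numpy, scipy, OpenCV 4.12 (cv2) and the standard library are available. Lean on these libraries where they do the work, as an engineer would, in place of code of your own. Each camera call takes 0.05 s, during which the arm holds its last target. There are 200 camera calls.

### The job

Take the punch that stands in the red-ringed socket and find its size on the steel gauge plate: begin at the widest hole and step down one hole at a time, pushing the shank well through each hole that takes it, until you have felt it stop on a hole it will not enter or have gone through the narrowest. Press only gently on the sprung plate, and finish with the punch left standing fully home, handle flat on the plate, in the smallest hole it passes. Leave the other two punches and everything else on the bench where they are.

Things in the scene. Friction and masses are not known exactly. Their poses are not given: they have to be found in the camera images.
- punch_a_grip (a point): centre of the handle of one of three look-alike upright punches: round dark wooden handle 28 mm across, 40 mm tall, on a round steel shank 40 mm long. This point is on the axis, 60 mm above the foot and 20 mm above the handle's flat underside; z up. At the start each punch stands in a socket of the stand, and any of the three may be in the red one
- punch_b_grip (a point): centre of the handle of one of three look-alike upright punches: round dark wooden handle 28 mm across, 40 mm tall, on a round steel shank 40 mm long. This point is on the axis, 60 mm above the foot and 20 mm above the handle's flat underside; z up. At the start each punch stands in a socket of the stand, and any of the three may be in the red one
- punch_c_grip (a point): centre of the handle of one of three look-alike upright punches: round dark wooden handle 28 mm across, 40 mm tall, on a round steel shank 40 mm long. This point is on the axis, 60 mm above the foot and 20 mm above the handle's flat underside; z up. At the start each punch stands in a socket of the stand, and any of the three may be in the red one
- red_socket (a point): the socket with a flat red ring round its mouth, at the -y end of a fixed wooden stand 70 x 220 mm, 30 mm tall, with three sockets 22 mm wide in a row 75 mm apart; y along the row, x across it, z up. This point is the centre of the socket's floor, 15 mm above the bench, 15 mm below the stand's top
- hole_wide (a point): the widest of three round through holes of the plate, 60 mm apart (wide, middle, narrow), 20 mm across: its nominal mouth centre, level with the plate's top 72 mm above the bench, fixed to the base; z up. The plate may be clamped up to 5 mm off, so the true hole may lie up to 5 mm to either side of here along x (y is true). A punch that passes has 1 mm of play; the next thicker is 2 mm too big
- hole_middle (a point): the middle of three round through holes of the plate, 60 mm apart (wide, middle, narrow), 17 mm across: its nominal mouth centre, level with the plate's top 72 mm above the bench, fixed to the base; z up. The plate may be clamped up to 5 mm off, so the true hole may lie up to 5 mm to either side of here along x (y is true). A punch that passes has 1 mm of play; the next thicker is 2 mm too big
- hole_narrow (a point): the narrowest of three round through holes of the plate, 60 mm apart (wide, middle, narrow), 14 mm across: its nominal mouth centre, level with the plate's top 72 mm above the bench, fixed to the base; z up. The plate may be clamped up to 5 mm off, so the true hole may lie up to 5 mm to either side of here along x (y is true). A punch that passes has 1 mm of play; the next thicker is 2 mm too big
- gauge: blue base fixed to the bench (origin under its centre, x across, y along the holes towards the wide one) with the level steel gauge plate, 60 x 200 mm, 12 mm thick, on springs over it, underside 60 mm up. Pressed, the plate starts to sink at about 2.5 N, then 1 mm per 1.5 N, to a hard stop 8 mm down (14 N); it does not give sideways. A push of a punch over 20 N harms it
- punch_a: the punch of punch_a_grip, 80 mm overall, about 0.1 kg; origin at the centre of its foot, z up the shank. The shank is about 13, 16 or 19 mm thick, different for each punch (which is which is not told), with a 1 mm chamfer at the foot. Fully home in a hole, the handle's underside lies flat on the plate and 28 mm of shank sticks out below it
- punch_b: the punch of punch_b_grip, 80 mm overall, about 0.1 kg; origin at the centre of its foot, z up the shank. The shank is about 13, 16 or 19 mm thick, different for each punch (which is which is not told), with a 1 mm chamfer at the foot. Fully home in a hole, the handle's underside lies flat on the plate and 28 mm of shank sticks out below it
- punch_c: the punch of punch_c_grip, 80 mm overall, about 0.1 kg; origin at the centre of its foot, z up the shank. The shank is about 13, 16 or 19 mm thick, different for each punch (which is which is not told), with a 1 mm chamfer at the foot. Fully home in a hole, the handle's underside lies flat on the plate and 28 mm of shank sticks out below it
- hammer: bystander: a hammer lying flat beyond the work
- brush: bystander: a brush lying flat
- graver: bystander: a screwdriver-like graver lying flat
- jar: bystander: a small closed jar, 52 mm wide, 60 mm tall; origin under its centre
- block: bystander: a 60 mm steel doming block; origin under its centre
- mandrel: bystander: an upright steel ring mandrel on a round wooden foot 90 mm across, 170 mm tall; origin under its centre

How it is judged:
On the way, in this order (a step that is already met when the one before it is completed fails the run):
1. a punch is pushed through the widest hole (foot at least 3 mm out below the plate) (((horizontal distance between punch_a_grip and hole_wide below 0.01 m and z of punch_a_grip in the frame of hole_wide below 0.045 m) or (horizontal distance between punch_b_grip and hole_wide below 0.01 m and z of punch_b_grip in the frame of hole_wide below 0.045 m) or (horizontal distance between punch_c_grip and hole_wide below 0.01 m and z of punch_c_grip in the frame of hole_wide below 0.045 m))), for 0.1 s.
2. it is tried in the middle hole: pushed through, or, if too thick, pressed against its mouth (((horizontal distance between punch_a_grip and hole_middle below 0.012 m and z of punch_a_grip in the frame of hole_middle below 0.065 m and contact force between punch_a and gauge above 1 N) or (horizontal distance between punch_b_grip and hole_middle below 0.01 m and z of punch_b_grip in the frame of hole_middle below 0.045 m) or (horizontal distance between punch_c_grip and hole_middle below 0.01 m and z of punch_c_grip in the frame of hole_middle below 0.045 m))), for 0.1 s.
3. if it passed the middle hole it is tried in the narrowest one likewise; if not, it goes back through the widest (((horizontal distance between punch_a_grip and hole_wide below 0.01 m and z of punch_a_grip in the frame of hole_wide below 0.045 m) or (horizontal distance between punch_b_grip and hole_narrow below 0.012 m and z of punch_b_grip in the frame of hole_narrow below 0.065 m and contact force between punch_b and gauge above 1 N) or (horizontal distance between punch_c_grip and hole_narrow below 0.01 m and z of punch_c_grip in the frame of hole_narrow below 0.045 m))), for 0.1 s.
At the end, for the whole second after the job is handed in: the punch from the red socket stands in the smallest hole that it passes, its axis within 10 mm of the hole's marked spot, upright within 0.06 rad, the handle's underside within 2.5 mm of the plate, at rest; the red socket is empty and the other two punches are within 12 mm of where they were (horizontal distance between each of punch_a_grip, punch_b_grip, punch_c_grip and red_socket above 0.05 m and (((horizontal distance between punch_a_grip and hole_wide below 0.01 m and z of punch_a_grip in the frame of hole_wide below 0.0225 m and angle between punch_a_grip's own z axis and vertical below 0.06 rad and linear speed of punch_a below 0.01 m/s) and distance of each of punch_b_grip, punch_c_grip from where it was at the start of the episode below 0.012 m) or ((horizontal distance between punch_b_grip and hole_middle below 0.01 m and z of punch_b_grip in the frame of hole_middle below 0.0225 m and angle between punch_b_grip's own z axis and vertical below 0.06 rad and linear speed of punch_b below 0.01 m/s) and distance of each of punch_a_grip, punch_c_grip from where it was at the start of the episode below 0.012 m) or ((horizontal distance between punch_c_grip and hole_narrow below 0.01 m and z of punch_c_grip in the frame of hole_narrow below 0.0225 m and angle between punch_c_grip's own z axis and vertical below 0.06 rad and linear speed of punch_c below 0.01 m/s) and distance of each of punch_a_grip, punch_b_grip from where it was at the start of the episode below 0.012 m))); the robot touches nothing.
It fails at once if a punch is pushed against the plate with more than 20 N (plate and its base) (contact force between any of punch_a, punch_b, punch_c and gauge above 20 N).
It fails at once if a bystander is moved by more than 30 mm (distance of any of hammer, brush, graver, jar, block, mandrel from where it was at the start of the episode above 0.03 m).
It also fails if it takes over 72 s, if anything falls off the work surface, if the arm or the gripper's body presses on something with over 40 N, if the wrist force passes 120 N, or if a joint passes its speed limit or range.

## Working session

There is one attempt and no reset: what is moved stays moved. The work goes in short steps, Python scripts to look and compute and a tool call to move; the robot and the scene stay as the last step left them, time stands still between calls to the robot, and variables do not carry over. Pictures are saved under pics/ and viewed, at most 13 in all, crops included, and the job is handed in when it is done.

Besides the shell and the picture viewer there is one more tool, called after ">>>" as name(argument=value, ...) on one line, values as JSON. move_arm: Moves the arm, as the interface text tells. Scaled input: -1 to 1 covers 1000 mm each way for a shift and pi/2 rad each way for a turn. Its arguments: {"type":"object","properties":{"motion":{"type":"array","items":{"type":"object","properties":{"tx":{"type":"number"},"ty":{"type":"number"},"tz":{"type":"number"},"twist":{"type":"number"}}}},"gripper":{"type":"number"},"squeeze":{"type":"number"}},"required":["motion"]}

```bash
mkdir -p pics
cat > h.py <<'E'
import numpy as np, cv2
from cell import arm
from scipy.spatial.transform import Rotation as R
def ray(c,uv):
    k=arm.calibration(c) if isinstance(c,str) else c
    d=k["T"][:3,:3]@np.linalg.solve(k["K"],[uv[0],uv[1],1.]); return k["T"][:3,3],d/np.linalg.norm(d)
def onz(c,uv,z):
    o,d=ray(c,uv); return o+d*(z-o[2])/d[2]
def tri(rs):
    A=sum(np.eye(3)-np.outer(d,d) for o,d in rs); b=sum((np.eye(3)-np.outer(d,d))@o for o,d in rs); return np.linalg.solve(A,b)
def px(p): return np.array(p)*[560,420]
def save(c,n):
    im=arm.get_image(c); cv2.imwrite(f"pics/{n}.png",im[:,:,::-1]); return im
E
python3 - <<'E'
from h import *
s=arm.observe(); print(s["clock"],s["position"],s["ee_rot"],s["force"])
a=save("side","side0");b=save("top","top0")
for c in("side","top"):
    k=arm.calibration(c);print(c,k["T"].round(3).tolist(),k["K"][0,0])
    for q in("punch_a_grip","red_socket","hole_wide","hole_middle","hole_narrow"):
        print(c,q,[(px(r["point"]).round(1).tolist(),round(r["conf"],2)) for r in arm.place_of(c,q)][:5])
cv2.imwrite("pics/both.png",cv2.resize(np.hstack([a,b]),(800,300))[:,:,::-1])
E
```

```text
0.0 [ 0.26243678 -0.56666944  0.22595388] [-3.06652652e+00 -6.75726134e-01  7.52226014e-04] [-0.4188959  -0.18086235  0.224967  ]
side [[-0.808, -0.299, 0.508, -0.068], [-0.589, 0.445, -0.675, 0.896], [-0.024, -0.844, -0.536, 0.787], [0.0, 0.0, 0.0, 1.0]] 452.4482384947032
side punch_a_grip [([333.9, 204.8], 0.73), ([291.4, 244.4], 0.16)]
side red_socket [([342.9, 200.9], 0.66), ([335.2, 203.8], 0.25)]
side hole_wide [([274.2, 272.9], 0.73), ([337.9, 193.3], 0.57)]
side hole_middle [([287.3, 260.9], 0.59)]
side hole_narrow [([290.4, 244.1], 0.79)]
top [[0.002, -0.984, 0.18, 0.309], [-1.0, -0.0, 0.007, -0.013], [-0.007, -0.18, -0.984, 1.607], [0.0, 0.0, 0.0, 1.0]] 497.69593268523374
top punch_a_grip [([320.3, 246.1], 0.39)]
top red_socket [([363.9, 240.3], 0.76)]
top hole_wide [([208.0, 262.4], 0.67)]
top hole_middle [([226.0, 259.0], 0.56)]
top hole_narrow [([245.6, 251.0], 0.69)]
```

View pics/side0.png

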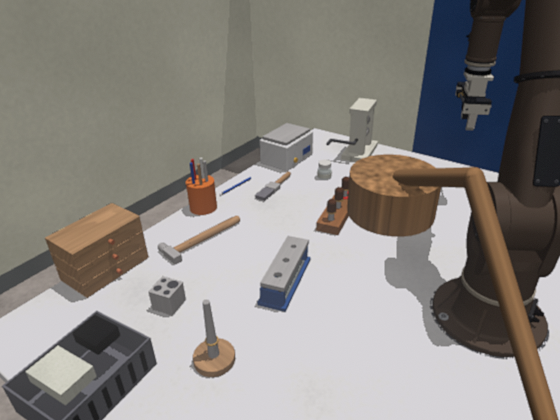

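View pics/top0.png

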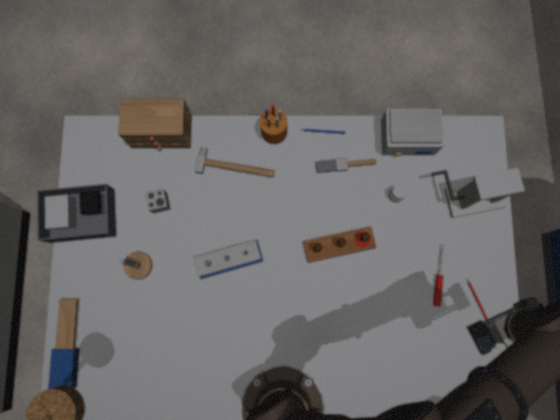

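The side view shows the gauge near (285,270) and the stand near (335,210), partly behind a stump. In the top view the holes are at about (208,263), (228,258) and (247,252), and the red socket with its punch is at (364,239).

Run:
```python
from h import *
k=arm.calibration("top")
for n,uv,z in(("wide",(208,263),.072),("mid",(227.5,258),.072),("nar",(247,252),.072),("red",(363.9,240.3),.015),("handle",(363,238),.095),("hB",(340,242),.095),("hC",(316,247),.095)):
    print(n,onz(k,uv,z).round(4))
print("side/top tri nar",tri([ray("side",(290.4,244.1)),ray("top",(245.6,251))]).round(4),"wide",tri([ray("side",(274.2,272.9)),ray("top",(208,262.4))]).round(4))
print("red",tri([ray("side",(342.9,200.9)),ray("top",(363.9,240.3))]).round(4))
s=arm.observe();M=R.from_rotvec(s["ee_rot"]).as_matrix();print(M.round(3))
kw=arm.calibration("wrist");print(kw["T"].round(3),kw["K"]); print((M.T@(kw["T"][:3,3]-s["position"])).round(3))
```

```text
wide [0.4367 0.2274 0.072 ]
mid [0.4521 0.1676 0.072 ]
nar [0.4708 0.1076 0.072 ]
red [ 0.5149 -0.2637  0.015 ]
handle [ 0.5117 -0.2485  0.095 ]
hB [ 0.4993 -0.178   0.095 ]
hC [ 0.4839 -0.1046  0.095 ]
side/top tri nar [0.4774 0.1139 0.0747] wide [0.443  0.23   0.0741]
red [ 0.5234 -0.2626  0.0013]
[[ 0.907  0.42  -0.   ]
 [ 0.42  -0.907  0.   ]
 [-0.    -0.    -1.   ]]
[[ 0.42  -0.876 -0.238  0.328]
 [-0.907 -0.406 -0.111 -0.537]
 [ 0.     0.262 -0.965  0.386]
 [ 0.     0.     0.     1.   ]] [[370.83991217   0.         280.77397368]
 [  0.         370.83991217 208.4500881 ]
 [  0.           0.           1.        ]]
[ 0.072 -0.    -0.159]
```

>>> move_arm(motion=[{"tx": 0.045,"ty": -0.0228},{"tx": 0.045,"ty": -0.0228},{"tx": 0.045,"ty": -0.0228},{"tx": 0.045,"ty": -0.0228},{"tx": 0.045,"ty": -0.0228},{"tx": 0.045,"ty": -0.0228},{"tx": 0.045,"ty": -0.0228},{"tx": 0.045,"ty": -0.0228}], gripper=-1)

```text
invalid input
```

>>> move_arm(motion=[{"twist": -0.0938},{"twist": -0.0938},{"twist": -0.0938},{"twist": -0.0938},{"twist": -0.0938},{"twist": -0.0938},{"twist": -0.0938},{"twist": -0.0938},{"twist": -0.0938}])

```text
invalid input
```

```bash
cat >> h.py <<'E'
def go(p,yaw=None):
    "print tool-frame shift (m) to world TCP p; yaw = wanted world angle of tool y, rad"
    s=arm.observe();M=R.from_rotvec(s["ee_rot"]).as_matrix();print("tool y deg",np.degrees(np.arctan2(M[1,1],M[0,1])).round(2),"shift",(M.T@(np.array(p)-s["position"])).round(4),"at",s["position"].round(4),"t",s["clock"])
E
python3 - <<'E'
from h import *
go([.512,-.2485,.12])
save("wrist","w1");k=arm.calibration("wrist");np.save("k1",k["T"])
for q in("punch_a_grip","red_socket"):
    for r in arm.place_of("wrist",q): print(q,px(r["point"]).round(1),round(r["conf"],2),onz(k,px(r["point"]),.075 if q[0]=="p" else .015).round(4))
E
```

```text
tool y deg -65.15 shift [ 0.3601 -0.1843  0.1067] at [ 0.2627 -0.5671  0.2267] t 0.6
```

View pics/w1.png

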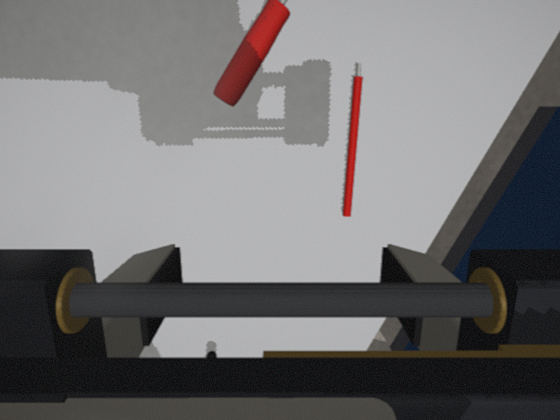

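The moves were refused, so the arm is still at the start and this view shows only the graver and bench. Each row probably needs all four keys.

>>> move_arm(motion=[{"tx": 0.045,"ty": -0.0228,"tz": 0,"twist": 0},{"tx": 0.045,"ty": -0.0228,"tz": 0,"twist": 0},{"tx": 0.045,"ty": -0.0228,"tz": 0,"twist": 0},{"tx": 0.045,"ty": -0.0228,"tz": 0,"twist": 0},{"tx": 0.045,"ty": -0.0228,"tz": 0,"twist": 0},{"tx": 0.045,"ty": -0.0228,"tz": 0,"twist": 0},{"tx": 0.045,"ty": -0.0228,"tz": 0,"twist": 0},{"tx": 0.045,"ty": -0.0228,"tz": 0,"twist": 0}], gripper=-1)

```text
clock: 1.55
position: [0.5115, -0.2515, 0.2271]
ee_rot: [3.068, 0.675, 0.001]
force: [0.8, 0.2, 0.3]
width: 1.002
gripper_force: 0.0
```

>>> move_arm(motion=[{"tx": 0,"ty": 0,"tz": 0,"twist": -0.0938},{"tx": 0,"ty": 0,"tz": 0,"twist": -0.0938},{"tx": 0,"ty": 0,"tz": 0,"twist": -0.0938},{"tx": 0,"ty": 0,"tz": 0,"twist": -0.0938},{"tx": 0,"ty": 0,"tz": 0,"twist": -0.0938},{"tx": 0,"ty": 0,"tz": 0,"twist": -0.0938},{"tx": 0,"ty": 0,"tz": 0,"twist": -0.0938},{"tx": 0,"ty": 0,"tz": 0,"twist": -0.0938},{"tx": 0,"ty": 0,"tz": 0,"twist": -0.0938}])

```text
clock: 2.45
position: [0.5105, -0.2532, 0.2268]
ee_rot: [1.995, 2.427, -0.0]
force: [-0.7, -0.1, -1.0]
width: 1.002
gripper_force: 0.0
```

Run:
```python
from h import *
go([.512,-.2485,.12])
save("wrist","w2");k=arm.calibration("wrist")
for q in("punch_a_grip","red_socket"):
    for r in arm.place_of("wrist",q): print(q,px(r["point"]).round(1),round(r["conf"],2),onz(k,px(r["point"]),.075 if q[0]=="p" else .015).round(4))
```

```text
tool y deg 11.16 shift [0.0044 0.0024 0.1068] at [ 0.5105 -0.2532  0.2268] t 2.45
punch_a_grip [287.9   2.9] 0.74 [ 0.4873 -0.1078  0.075 ]
punch_a_grip [530.2 181.7] 0.42 [ 0.7178 -0.2001  0.075 ]
red_socket [290.7 181. ] 0.95 [ 0.5219 -0.252   0.015 ]
```

View pics/w2.png

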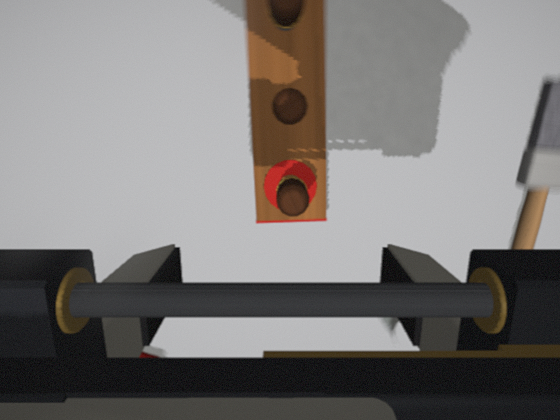

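The wrist view shows the red-ringed socket around (290,185) with its handle at (292,197). The next punch is at (290,106), and the stand's edges run straight up the image.

Run:
```python
from h import *
k=arm.calibration("wrist")
im=cv2.imread("pics/w2.png");sub=im[160:235,255:330].astype(int)
m=((sub[:,:,2]<110)&(sub[:,:,1]<60)).astype(np.uint8)
n,l,st,c=cv2.connectedComponentsWithStats(m);print(st,c)
i=1+np.argmax(st[1:,4]);uv=c[i]+[255,160];print(uv,onz(k,uv,.09))
print("ring",onz(k,(290.5,186),.03))
t=cv2.imread("pics/top0.png")[228:252,352:376].astype(int)
mt=((t[:,:,2]<90)).astype(np.uint8);n,l,st,ct=cv2.connectedComponentsWithStats(mt);print(st,ct)
j=1+np.argmax(st[1:,4]);ut=ct[j]+[352,228];print(ut,"tri",tri([ray(k,uv),ray("top",ut)]))
```

```text
[[   0    0   75   75 4684]
 [  25    1    2    1    2]
 [  28    0    1    1    1]
 [  21    2    3    2    3]
 [  19    4    1    1    1]
 [  31   15    2    1    2]
 [  36   15    1    1    1]
 [  38   15    2    1    2]
 [  29   16    1    1    1]
 [  41   16    1    1    1]
 [  22   18   32   38  927]] [[36.96797609 37.16588386]
 [25.5         1.        ]
 [28.          0.        ]
 [22.          2.33333333]
 [19.          4.        ]
 [31.5        15.        ]
 [36.         15.        ]
 [38.5        15.        ]
 [29.         16.        ]
 [41.         16.        ]
 [37.27831715 36.59115426]]
[292.27831715 196.59115426] [ 0.52108078 -0.25058653  0.09      ]
ring [ 0.52184297 -0.25413963  0.03      ]
[[  0   0  24  24 479]
 [  6   4  12  10  94]
 [  3   6   2   2   3]] [[11.53235908 12.08768267]
 [11.58510638  8.67021277]
 [ 3.66666667  6.33333333]]
[363.58510638 236.67021277] tri [ 0.52277745 -0.25815682  0.05218512]
```

>>> move_arm(motion=[{"tx": -0.001,"ty": 0.011,"tz": 0.03,"twist": 0},{"tx": 0,"ty": 0,"tz": 0.03,"twist": 0},{"tx": 0,"ty": 0,"tz": 0,"twist": 0}])

```text
clock: 2.9
position: [0.5192, -0.2513, 0.1633]
ee_rot: [-2.003, -2.413, 0.003]
force: [-1.1, -0.3, 0.3]
width: 0.999
gripper_force: 0.0
```

Run:
```python
from h import *
go([.5215,-.252,.082])
im=save("wrist","w3")[:,:,::-1];k=arm.calibration("wrist")
sub=im[150:300,230:350].astype(int)
m=((sub[:,:,2]<110)&(sub[:,:,1]<60)).astype(np.uint8)
n,l,st,c=cv2.connectedComponentsWithStats(m)
for i in range(1,n):
  if st[i,4]>200: uv=c[i]+[230,150];print(st[i],uv,onz(k,uv,.09).round(4))
```

```text
tool y deg 10.61 shift [-0.0014  0.0026  0.0812] at [ 0.5192 -0.2513  0.1633] t 2.9
[  33   45   41   49 1354] [282.97562777 217.46971935] [ 0.5227 -0.2499  0.09  ]
[   0  133  120   17 1755] [289.62279202 290.21538462] [ 0.5371 -0.3009  0.09  ]
```

View pics/w3.png

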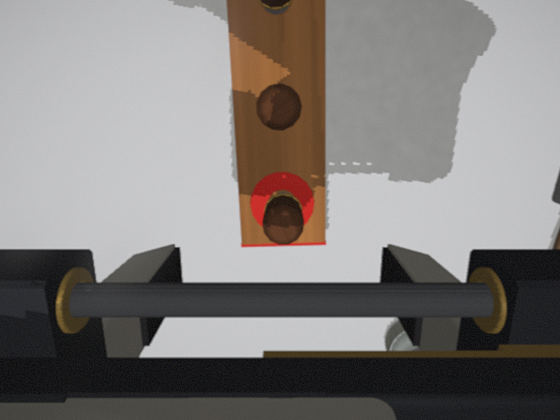

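The handle is at (283,217), which matches an axis at about (0.522,-0.251) with its top near 0.09 m. Next I descend and grip.

>>> move_arm(motion=[{"tx": -0.001,"ty": 0.003,"tz": 0.03,"twist": 0},{"tx": 0,"ty": 0,"tz": 0.03,"twist": 0},{"tx": 0,"ty": 0,"tz": 0.02,"twist": 0},{"tx": 0,"ty": 0,"tz": 0.019,"twist": 0},{"tx": 0,"ty": 0,"tz": 0,"twist": 0}])

```text
clock: 3.45
position: [0.524, -0.2525, 0.0672]
ee_rot: [-2.003, -2.418, 0.001]
force: [-0.4, -0.5, 0.4]
width: 1.003
gripper_force: 0.0
```

>>> move_arm(motion=[{"tx": 0,"ty": 0,"tz": 0,"twist": 0},{"tx": 0,"ty": 0,"tz": 0,"twist": 0},{"tx": 0,"ty": 0,"tz": 0,"twist": 0},{"tx": 0,"ty": 0,"tz": 0,"twist": 0},{"tx": 0,"ty": 0,"tz": 0,"twist": 0},{"tx": 0,"ty": 0,"tz": 0,"twist": 0},{"tx": 0,"ty": 0,"tz": 0,"twist": 0},{"tx": 0,"ty": 0,"tz": 0,"twist": 0}], gripper=1, squeeze=30)

```text
clock: 4.25
position: [0.5246, -0.2524, 0.0677]
ee_rot: [-2.002, -2.421, 0.0]
force: [-0.8, -0.4, -0.2]
width: 0.35
gripper_force: 0.2
```

>>> move_arm(motion=[{"tx": 0,"ty": 0,"tz": 0,"twist": 0},{"tx": 0,"ty": 0,"tz": 0,"twist": 0},{"tx": 0,"ty": 0,"tz": 0,"twist": 0},{"tx": 0,"ty": 0,"tz": 0,"twist": 0}])

```text
clock: 4.65
position: [0.5246, -0.2525, 0.0677]
ee_rot: [-2.002, -2.421, 0.0]
force: [-0.9, -0.7, -0.5]
width: 0.299
gripper_force: 29.5
```

>>> move_arm(motion=[{"tx": 0,"ty": 0,"tz": -0.03,"twist": 0},{"tx": 0,"ty": 0,"tz": -0.04,"twist": 0},{"tx": 0,"ty": 0,"tz": -0.04,"twist": 0},{"tx": 0,"ty": 0,"tz": 0,"twist": 0}])

```text
clock: 5.05
position: [0.5277, -0.2532, 0.1832]
ee_rot: [1.996, 2.415, 0.004]
force: [0.9, -0.5, -0.9]
width: 0.301
gripper_force: 29.5
```

Run:
```python
from h import *
go([.4708,.1076,.19]); print(arm.observe()["width"],arm.observe()["gripper_force"])
im=save("wrist","w4")
```

```text
tool y deg 10.83 shift [ 0.365   0.0119 -0.0084] at [ 0.5277 -0.2532  0.1832] t 5.05
0.3009847450755282 29.519558250904083
```

View pics/w4.png

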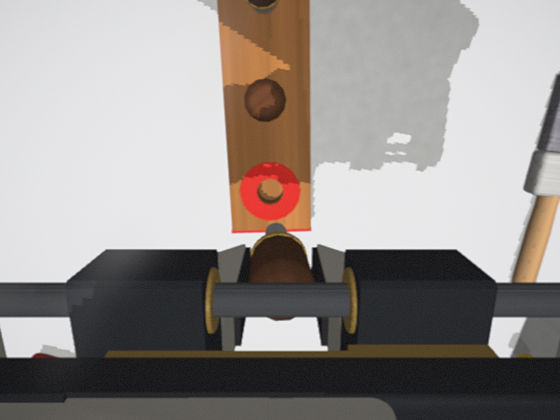

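The punch is held (handle 28 mm in the pads, foot tip near (276,228)) and the red socket at (270,190) is empty. Next I go to the gauge.

>>> move_arm(motion=[{"tx": 0,"ty": 0,"tz": -0.04,"twist": -0.055},{"tx": 0.04,"ty": 0.001,"tz": -0.02,"twist": 0},{"tx": 0.04,"ty": 0.001,"tz": 0,"twist": 0},{"tx": 0.04,"ty": 0.001,"tz": 0,"twist": 0},{"tx": 0.04,"ty": 0.001,"tz": 0,"twist": 0},{"tx": 0.04,"ty": 0.001,"tz": 0,"twist": 0},{"tx": 0.04,"ty": 0.001,"tz": 0,"twist": 0},{"tx": 0.04,"ty": 0.001,"tz": 0,"twist": 0},{"tx": 0.04,"ty": 0.001,"tz": 0,"twist": 0},{"tx": 0.025,"ty": 0,"tz": 0,"twist": 0},{"tx": 0,"ty": 0,"tz": 0,"twist": 0},{"tx": 0,"ty": 0,"tz": 0,"twist": 0}])

```text
clock: 6.3
position: [0.4379, 0.0815, 0.2368]
ee_rot: [-1.893, -2.506, 0.002]
force: [0.3, -0.1, -1.8]
width: 0.302
gripper_force: 29.5
```

Run:
```python
from h import *
for i in range(3):
    go([.4708,.1076,.19]); im=save("wrist","w5")
k=arm.calibration("wrist")
for q in("hole_wide","hole_middle","hole_narrow"):
    for r in arm.place_of("wrist",q): print(q,px(r["point"]).round(1),round(r["conf"],2),onz(k,px(r["point"]),.072).round(4))
```

```text
tool y deg 15.85 shift [0.0161 0.0388 0.0467] at [0.4379 0.0815 0.2368] t 6.3
tool y deg 15.75 shift [0.017  0.0387 0.0468] at [0.4383 0.0807 0.2369] t 6.35
tool y deg 15.69 shift [0.0175 0.0386 0.047 ] at [0.4384 0.0804 0.237 ] t 6.4
hole_wide [336.3  11.8] 0.96 [0.4433 0.2313 0.072 ]
hole_middle [332.7  89.4] 0.81 [0.4585 0.1747 0.072 ]
hole_narrow [331.7 162.1] 0.7 [0.4762 0.1166 0.072 ]
```

View pics/w5.png

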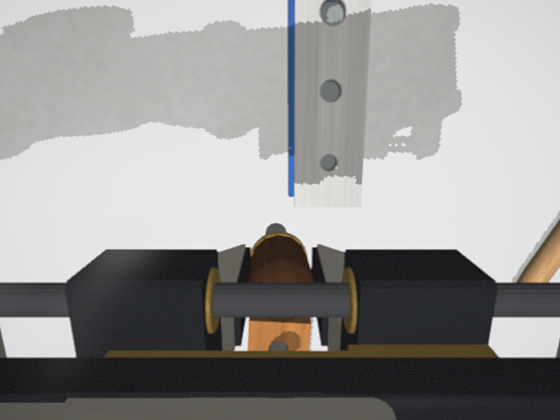

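Holes show at wide (333,12), middle (331,91) and narrow (329,162). The foot shows at (276,228). I'll refine the hole centres and foot position in the tool frame.

Run:
```python
from h import *
im=cv2.imread("pics/w5.png");g=cv2.cvtColor(im,cv2.COLOR_BGR2GRAY)
s=arm.observe();M=R.from_rotvec(s["ee_rot"]).as_matrix();P=s["position"];k=arm.calibration("wrist")
k["T"]=np.eye(4)@k["T"]
H=[]
for n,(u,v) in dict(w=(333,12),m=(331,91),n=(329,162)).items():
    y0=max(0,v-16);sub=g[y0:v+17,u-17:u+18];m=(sub<105).astype(np.uint8)
    N,l,st,c=cv2.connectedComponentsWithStats(m);i=1+np.argmax(st[1:,4])
    b=st[i];uv=np.array([b[0]+(b[2]-1)/2+u-17,b[1]+(b[3]-1)/2+y0])
    w=onz(k,uv,.072);H.append(w);print(n,b,uv,"world",w.round(4),"tool",(M.T@(w-P)).round(4))
def proj(p):
    c=np.linalg.inv(k["T"])@np.r_[P+M@p,1];q=k["K"]@c[:3];return (q[:2]/q[2]).round(1)
for r in(.0065,.008,.0095): print("foot r",r,[proj(np.array(q)) for q in((0,0,.05),(r,0,.05),(0,-r,.05),(0,r,.05))])
print("handle under edge",[proj(np.array(q)) for q in((.014,0,.008),(0,-.014,.008),(0,.014,.008))])
print(g[220:246:2,262:292:1])
```

```text
w [ 7  0 22 17 87] [333.5   8. ] world [0.4405 0.2339 0.072 ] tool [0.1469 0.0432 0.1655]
m [13  5 14 21 70] [333.5  90. ] world [0.4595 0.175  0.072 ] tool [0.0851 0.0455 0.1655]
n [11 11 14 14 51] [329.5 163.5] world [0.4749 0.1154 0.072 ] tool [0.0236 0.0443 0.1655]
foot r 0.0065 [array([278.1, 231.3]), array([278.1, 220.9]), array([267.2, 231.3]), array([289.1, 231.3])]
foot r 0.008 [array([278.1, 231.3]), array([278.1, 218.4]), array([264.6, 231.3]), array([291.6, 231.3])]
foot r 0.0095 [array([278.1, 231.3]), array([278.1, 216. ]), array([262.1, 231.3]), array([294.1, 231.3])]
handle under edge [array([277.4, 231.8]), array([248.6, 259.2]), array([306.4, 259.2])]
[[233 232 233 232 231 232 232 232 232 233 232 232 232 234 233 234 233 232
  233 233 232 232 232 233 232 233 232 232 232 232]
 [232 232 231 232 232 233 233 234 235 233 233 232 229 217 207 224 229 233
  233 234 234 233 233 232 232 231 232 233 232 231]
 [232 231 232 232 233 236 234 213 164 119 100  88  80  79  79  79  88 105
  122 158 215 234 236 233 232 232 232 232 231 232]
 [232 232 233 234 231 200 144  98  83  82  85  
[... 503 characters left out ...]
103 103 100 101 114 117
  114 116 121 114 109 107  99  89  81  89 111 148]
 [153 114  84  86 101 108 119 121 110  98  84  71  57  50  38  30  35  36
   36  46  56  62  73  83  85  95 103 106 104  96]
 [ 88  90  81  68  68  59  49  41  34  33  31  33  32  37  34  39  41  35
   39  37  32  35  32  33  33  34  30  36  33  44]
 [ 98  64  39  33  31  41  37  33  31  33  35  38  37  32  29  36  36  38
   37  35  35  37  38  32  37  39  37  34  35  35]
 [ 33  34  35  41  40  37  30  37  32  37  31  34  35  26  35  37  37  35
   37  39  37  35  37  31  39  33  30  34  34  33]
 [ 36  38  35  37  39  38  35  40  36  35  33  33  36  32  36  42  35  37
   39  37  39  37  37  40  32  39  35  35  34  35]]
```

```bash
python3 -c "
import cv2
im=cv2.imread('pics/w5.png');cv2.imwrite('pics/w5c.png',cv2.resize(im[205:335,210:350],None,fx=5,fy=4.5,interpolation=cv2.INTER_CUBIC))"
```

```text
(no output)
```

View pics/w5c.png

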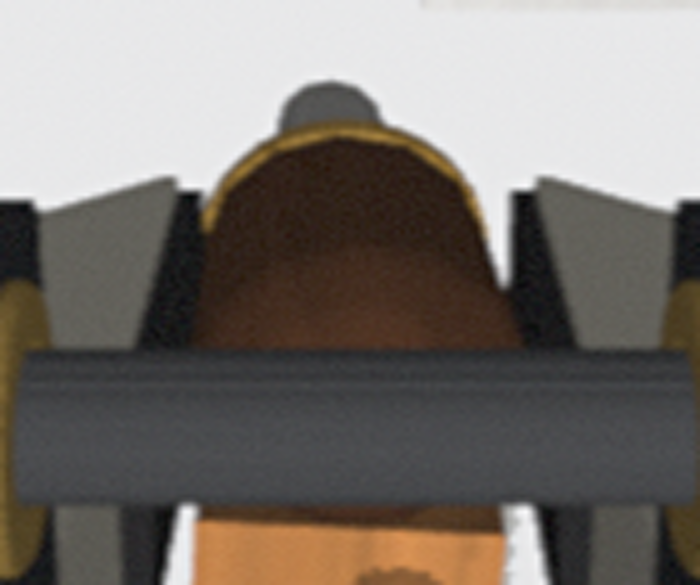

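The shank measures about 13 mm wide, with its foot centred near (276,232) in the full picture. Next I move to just short of the wide hole, low over the plate, for a close look.

>>> move_arm(motion=[{"tx": 0.03,"ty": 0.0115,"tz": 0,"twist": 0},{"tx": 0.03,"ty": 0.0115,"tz": 0.02,"twist": 0},{"tx": 0.03,"ty": 0.0115,"tz": 0.03,"twist": 0},{"tx": 0.03,"ty": 0.0115,"tz": 0.03,"twist": 0},{"tx": 0,"ty": 0,"tz": 0.02,"twist": 0},{"tx": 0,"ty": 0,"tz": 0,"twist": 0},{"tx": 0,"ty": 0,"tz": 0,"twist": 0},{"tx": 0,"ty": 0,"tz": 0,"twist": 0}])

```text
clock: 7.4
position: [0.4511, 0.2091, 0.1389]
ee_rot: [1.897, 2.503, 0.002]
force: [0.2, 0.8, -0.9]
width: 0.303
gripper_force: 29.5
```

Run:
```python
from h import *
go([.4405,.2339,.13]); im=save("wrist","w6")
cv2.imwrite("pics/w6c.png",cv2.resize(im[120:300,190:370,::-1],None,fx=4,fy=3.3,interpolation=cv2.INTER_CUBIC))
```

```text
tool y deg 15.68 shift [ 0.0268 -0.0035  0.0089] at [0.4511 0.2091 0.1389] t 7.4
```

View pics/w6c.png

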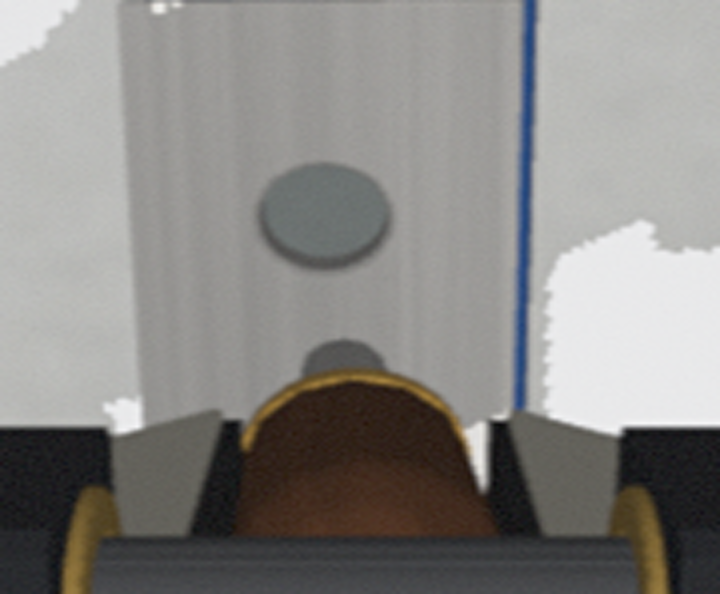

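Run:
```python
from h import *
s=arm.observe();M=R.from_rotvec(s["ee_rot"]).as_matrix();P=s["position"];k=arm.calibration("wrist")
T=lambda w:(M.T@(w-P)).round(4)
h=onz(k,(270.9,185.5),.072);print("hole",h.round(4),T(h),"width mm",1e3*np.linalg.norm(onz(k,(254.75,185.5),.072)-onz(k,(287,185.5),.072)),"len",1e3*np.linalg.norm(onz(k,(270.9,169.1),.072)-onz(k,(270.9,201.5),.072)))
e=onz(k,(276.1,223),P[2]-.05);print("foot front",T(e),"width mm",1e3*np.linalg.norm(onz(k,(265.5,230),P[2]-.05)-onz(k,(286.7,230),P[2]-.05)))
# plate direction: right blue edge (321.75->crop 527,0) to (520,405)
a=onz(k,(190+528/4,120),.072);b=onz(k,(190+520/4,120+405/3.3),.072);d=a-b;print("row dir deg",np.degrees(np.arctan2(d[1],d[0])))
c=onz(k,(190+120/4,120),.072);b=onz(k,(190+143/4,120+415/3.3),.072);d=c-b;print("row dir deg left",np.degrees(np.arctan2(d[1],d[0])))
print("tool x deg",np.degrees(np.arctan2(M[1,0],M[0,0])))
```

```text
hole [0.4404 0.2313 0.072 ] [ 0.0242 -0.0045  0.067 ] width mm 20.029123575127922 len 20.50773537419874
foot front [ 0.0052 -0.0012  0.05  ] width mm 12.58151533407291
row dir deg 106.40987723296962
row dir deg left 105.92055895564638
tool x deg 105.6794581924206
```

The hole is 20.0 mm wide as it should be, and the foot sits about 17 mm above the plate. I'll shift over the hole and descend in stages.

>>> move_arm(motion=[{"tx": 0.0245,"ty": -0.0033,"tz": 0,"twist": 0},{"tx": 0,"ty": 0,"tz": 0,"twist": 0},{"tx": 0,"ty": 0,"tz": 0.01,"twist": 0},{"tx": 0,"ty": 0,"tz": 0.004,"twist": 0},{"tx": 0,"ty": 0,"tz": 0.004,"twist": 0},{"tx": 0,"ty": 0,"tz": 0.004,"twist": 0},{"tx": 0,"ty": 0,"tz": 0,"twist": 0}])

```text
clock: 8.15
position: [0.4401, 0.2318, 0.1151]
ee_rot: [-1.896, -2.505, 0.002]
force: [0.4, 0.3, -0.8]
width: 0.302
gripper_force: 29.5
```

>>> move_arm(motion=[{"tx": 0,"ty": 0,"tz": 0.005,"twist": 0},{"tx": 0,"ty": 0,"tz": 0.005,"twist": 0},{"tx": 0,"ty": 0,"tz": 0.005,"twist": 0},{"tx": 0,"ty": 0,"tz": 0.005,"twist": 0},{"tx": 0,"ty": 0,"tz": 0,"twist": 0},{"tx": 0,"ty": 0,"tz": 0,"twist": 0},{"tx": 0,"ty": 0,"tz": 0,"twist": 0}])

```text
clock: 8.85
position: [0.4404, 0.2325, 0.0959]
ee_rot: [1.895, 2.505, 0.0]
force: [0.8, 0.1, -1.7]
width: 0.3
gripper_force: 29.5
```

>>> move_arm(motion=[{"tx": 0,"ty": 0,"tz": -0.02,"twist": 0},{"tx": 0,"ty": 0,"tz": -0.02,"twist": 0},{"tx": 0,"ty": 0,"tz": 0,"twist": 0},{"tx": -0.03,"ty": 0,"tz": 0,"twist": 0},{"tx": -0.03,"ty": 0.0004,"tz": 0,"twist": 0},{"tx": 0,"ty": 0,"tz": 0,"twist": 0},{"tx": 0,"ty": 0,"tz": 0,"twist": 0},{"tx": 0,"ty": 0,"tz": 0.008,"twist": 0},{"tx": 0,"ty": 0,"tz": 0.004,"twist": 0},{"tx": 0,"ty": 0,"tz": 0.004,"twist": 0},{"tx": 0,"ty": 0,"tz": 0.004,"twist": 0},{"tx": 0,"ty": 0,"tz": 0,"twist": 0}])

```text
clock: 10.05
position: [0.4565, 0.1749, 0.115]
ee_rot: [-1.894, -2.505, 0.001]
force: [-0.2, 0.7, -1.3]
width: 0.303
gripper_force: 29.5
```

>>> move_arm(motion=[{"tx": 0,"ty": 0,"tz": 0,"twist": 0},{"tx": 0,"ty": 0,"tz": 0,"twist": 0}])

```text
clock: 10.25
position: [0.4571, 0.1748, 0.1159]
ee_rot: [1.895, 2.505, 0.0]
force: [0.4, -0.4, -1.3]
width: 0.301
gripper_force: 29.5
```

>>> move_arm(motion=[{"tx": 0,"ty": 0,"tz": 0.005,"twist": 0},{"tx": 0,"ty": 0,"tz": 0.005,"twist": 0},{"tx": 0,"ty": 0,"tz": 0.005,"twist": 0},{"tx": 0,"ty": 0,"tz": 0.005,"twist": 0},{"tx": 0,"ty": 0,"tz": 0,"twist": 0},{"tx": 0,"ty": 0,"tz": 0,"twist": 0},{"tx": 0,"ty": 0,"tz": 0,"twist": 0}])

```text
clock: 10.95
position: [0.4571, 0.1748, 0.0958]
ee_rot: [1.895, 2.505, 0.0]
force: [-0.3, -1.0, -1.9]
width: 0.305
gripper_force: 29.5
```

>>> move_arm(motion=[{"tx": 0,"ty": 0,"tz": -0.02,"twist": 0},{"tx": 0,"ty": 0,"tz": -0.02,"twist": 0},{"tx": 0,"ty": 0,"tz": -0.003,"twist": 0},{"tx": -0.04,"ty": 0.0003,"tz": 0,"twist": 0},{"tx": -0.044,"ty": 0.0003,"tz": 0,"twist": 0},{"tx": 0,"ty": 0,"tz": 0,"twist": 0},{"tx": 0,"ty": 0,"tz": 0,"twist": 0},{"tx": 0,"ty": 0,"tz": 0,"twist": 0}])

```text
clock: 11.75
position: [0.4801, 0.0949, 0.1385]
ee_rot: [-1.894, -2.506, -0.0]
force: [-0.6, 0.6, -0.5]
width: 0.301
gripper_force: 29.5
```

Run:
```python
from h import *
s=arm.observe();print(s["position"],s["force"],s["clock"]); im=save("wrist","w7")
cv2.imwrite("pics/w7c.png",cv2.resize(im[120:300,190:370,::-1],None,fx=4,fy=3.3,interpolation=cv2.INTER_CUBIC))
```

```text
[0.48008394 0.09486247 0.13849235] [-0.58411213  0.58293485 -0.48528647] 11.75
```

View pics/w7c.png

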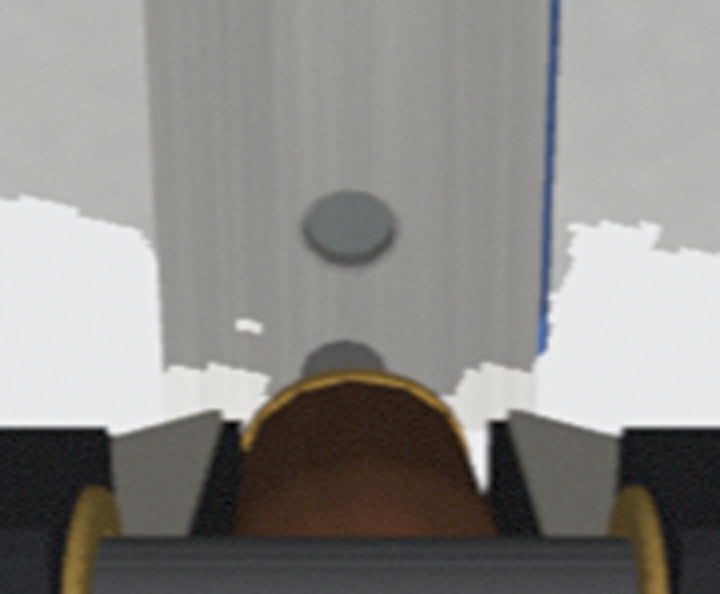

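The narrow hole is centred at px (277.4,189.1). The foot is at column 276.1 with its front edge at row 223.

Run:
```python
from h import *
s=arm.observe();M=R.from_rotvec(s["ee_rot"]).as_matrix();P=s["position"];k=arm.calibration("wrist")
T=lambda w:(M.T@(w-P)).round(4)
print("hole",T(onz(k,(277.4,189.1),.072)),"foot front",T(onz(k,(276.1,223),P[2]-.05)),"w",np.linalg.norm(onz(k,(265.75,189),.072)-onz(k,(289,189),.072)))
```

```text
hole [ 0.022  -0.0005  0.0666] foot front [ 0.0051 -0.0011  0.05  ] w 0.0144503767450035
```

>>> move_arm(motion=[{"tx": 0.023,"ty": 0.0006,"tz": 0,"twist": 0},{"tx": 0,"ty": 0,"tz": 0,"twist": 0},{"tx": 0,"ty": 0,"tz": 0.008,"twist": 0},{"tx": 0,"ty": 0,"tz": 0.006,"twist": 0},{"tx": 0,"ty": 0,"tz": 0.002,"twist": 0},{"tx": 0,"ty": 0,"tz": 0.002,"twist": 0},{"tx": 0,"ty": 0,"tz": 0.002,"twist": 0},{"tx": 0,"ty": 0,"tz": 0,"twist": 0},{"tx": 0,"ty": 0,"tz": 0,"twist": 0}])

```text
clock: 12.7
position: [0.4747, 0.1163, 0.1187]
ee_rot: [1.896, 2.505, -0.0]
force: [0.3, 0.4, -0.8]
width: 0.302
gripper_force: 29.5
```

>>> move_arm(motion=[{"tx": 0,"ty": 0,"tz": 0.0015,"twist": 0},{"tx": 0,"ty": 0,"tz": 0.0015,"twist": 0},{"tx": 0,"ty": 0,"tz": 0,"twist": 0},{"tx": 0,"ty": 0,"tz": 0,"twist": 0}])

```text
clock: 13.1
position: [0.4747, 0.1163, 0.1157]
ee_rot: [-1.895, -2.505, 0.0]
force: [-0.1, 0.5, -2.3]
width: 0.302
gripper_force: 29.5
```

>>> move_arm(motion=[{"tx": 0,"ty": 0,"tz": 0.0015,"twist": 0},{"tx": 0,"ty": 0,"tz": 0.0015,"twist": 0},{"tx": 0,"ty": 0,"tz": 0,"twist": 0},{"tx": 0,"ty": 0,"tz": 0,"twist": 0}])

```text
clock: 13.5
position: [0.4747, 0.1163, 0.1126]
ee_rot: [-1.895, -2.505, 0.0]
force: [-0.7, 0.5, -2.3]
width: 0.301
gripper_force: 29.5
```

Run:
```python
from h import *
f=[]
for i in range(6): arm.get_image("wrist"); f.append(arm.observe()["force"])
print(np.mean(f,0),np.std(f,0),arm.observe()["ft_torque"])
```

```text
[-0.57834657  0.16119119 -1.39146888] [0.44382504 0.2806576  0.40518991] [0.06769175 0.05049655 0.03534014]
```

It entered freely, so I'll keep pushing.

>>> move_arm(motion=[{"tx": 0,"ty": 0,"tz": 0.004,"twist": 0},{"tx": 0,"ty": 0,"tz": 0.004,"twist": 0},{"tx": 0,"ty": 0,"tz": 0.004,"twist": 0},{"tx": 0,"ty": 0,"tz": 0.004,"twist": 0},{"tx": 0,"ty": 0,"tz": 0.004,"twist": 0},{"tx": 0,"ty": 0,"tz": 0,"twist": 0},{"tx": 0,"ty": 0,"tz": 0,"twist": 0},{"tx": 0,"ty": 0,"tz": 0,"twist": 0}])

```text
clock: 14.6
position: [0.4742, 0.1162, 0.0925]
ee_rot: [-1.895, -2.505, 0.001]
force: [-3.9, -0.7, -3.5]
width: 0.303
gripper_force: 29.6
```

>>> move_arm(motion=[{"tx": 0,"ty": 0,"tz": 0.003,"twist": 0},{"tx": 0,"ty": 0,"tz": 0.003,"twist": 0},{"tx": 0,"ty": 0,"tz": 0,"twist": 0},{"tx": 0,"ty": 0,"tz": 0,"twist": 0}])

```text
clock: 15.0
position: [0.4742, 0.1162, 0.0867]
ee_rot: [-1.895, -2.505, 0.001]
force: [-6.5, -0.0, 1.8]
width: 0.303
gripper_force: 29.6
```

>>> move_arm(motion=[{"tx": 0,"ty": 0,"tz": 0.002,"twist": 0},{"tx": 0,"ty": 0,"tz": 0,"twist": 0},{"tx": 0,"ty": 0,"tz": 0,"twist": 0}])

```text
clock: 15.3
position: [0.4741, 0.1162, 0.0848]
ee_rot: [-1.895, -2.505, 0.002]
force: [-6.0, 0.5, 3.3]
width: 0.305
gripper_force: 29.7
```

>>> move_arm(motion=[{"tx": 0,"ty": -0.0008,"tz": 0,"twist": 0},{"tx": 0,"ty": 0,"tz": 0,"twist": 0},{"tx": 0,"ty": 0,"tz": 0,"twist": 0}])

```text
clock: 15.6
position: [0.4739, 0.1162, 0.0849]
ee_rot: [1.895, 2.505, -0.0]
force: [-4.1, -0.8, 1.5]
width: 0.302
gripper_force: 29.6
```

>>> move_arm(motion=[{"tx": 0,"ty": 0,"tz": 0.0015,"twist": 0},{"tx": 0,"ty": 0,"tz": 0,"twist": 0},{"tx": 0,"ty": 0,"tz": 0,"twist": 0}])

```text
clock: 15.9
position: [0.4739, 0.1162, 0.0833]
ee_rot: [1.895, 2.505, -0.0]
force: [-5.1, -0.3, 3.7]
width: 0.306
gripper_force: 29.6
```

Run:
```python
from h import *
im=save("wrist","w8");a=cv2.resize(im[120:330,180:380],(400,420),interpolation=cv2.INTER_CUBIC)
im=save("side","s8");b=cv2.resize(im[220:300,250:325],(394,420),interpolation=cv2.INTER_CUBIC)
cv2.imwrite("pics/w8c.png",np.hstack([a,b])[:,:,::-1])
```

```text
(no output)
```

View pics/w8c.png

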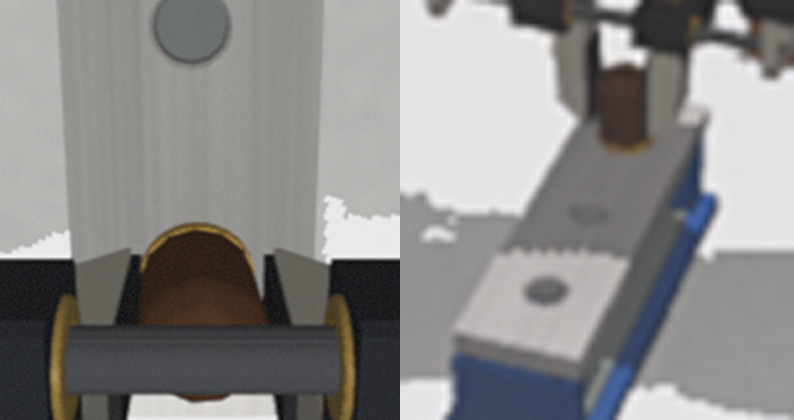

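The side view shows the handle seated on the plate, and the vertical force rises at the spring rate. I press a touch more, back off and release.

>>> move_arm(motion=[{"tx": 0,"ty": -0.0005,"tz": 0.0015,"twist": 0},{"tx": 0,"ty": 0,"tz": 0,"twist": 0},{"tx": 0,"ty": 0,"tz": 0,"twist": 0}])

```text
clock: 16.3
position: [0.4739, 0.1162, 0.082]
ee_rot: [1.895, 2.505, 0.001]
force: [-4.6, 0.4, 6.0]
width: 0.303
gripper_force: 29.6
```

>>> move_arm(motion=[{"tx": 0,"ty": -0.0005,"tz": -0.0025,"twist": 0},{"tx": 0,"ty": 0,"tz": 0,"twist": 0},{"tx": 0,"ty": 0,"tz": 0,"twist": 0}])

```text
clock: 16.6
position: [0.4736, 0.1162, 0.0845]
ee_rot: [1.895, 2.505, 0.002]
force: [-1.5, 0.7, 1.2]
width: 0.304
gripper_force: 29.6
```

Now I open the gripper and rise.

>>> move_arm(motion=[{"tx": 0,"ty": 0,"tz": 0,"twist": 0},{"tx": 0,"ty": 0,"tz": 0,"twist": 0},{"tx": 0,"ty": 0,"tz": 0,"twist": 0},{"tx": 0,"ty": 0,"tz": 0,"twist": 0},{"tx": 0,"ty": 0,"tz": 0,"twist": 0},{"tx": 0,"ty": 0,"tz": 0,"twist": 0},{"tx": 0,"ty": 0,"tz": 0,"twist": 0},{"tx": 0,"ty": 0,"tz": 0,"twist": 0}], gripper=-0.2)

```text
clock: 17.4
position: [0.473, 0.1159, 0.0842]
ee_rot: [1.896, 2.505, -0.0]
force: [-0.5, -0.0, 0.1]
width: 0.604
gripper_force: 0.0
```

>>> move_arm(motion=[{"tx": 0,"ty": 0,"tz": -0.01,"twist": 0},{"tx": 0,"ty": 0,"tz": -0.02,"twist": 0},{"tx": 0,"ty": 0,"tz": -0.04,"twist": 0},{"tx": 0,"ty": 0,"tz": -0.04,"twist": 0},{"tx": -0.04,"ty": 0,"tz": 0,"twist": 0},{"tx": 0,"ty": 0,"tz": 0,"twist": 0},{"tx": 0,"ty": 0,"tz": 0,"twist": 0}])

```text
clock: 18.1
position: [0.484, 0.0764, 0.1948]
ee_rot: [1.898, 2.503, 0.0]
force: [0.4, 0.3, -0.2]
width: 0.598
gripper_force: 0.0
```

Run:
```python
from h import *
im=save("wrist","w9");a=cv2.resize(im[60:270,180:380],(400,420),interpolation=cv2.INTER_CUBIC)
im=save("side","s9");b=cv2.resize(im[220:300,250:325],(394,420),interpolation=cv2.INTER_CUBIC)
cv2.imwrite("pics/w9c.png",np.hstack([a,b])[:,:,::-1]); s=arm.observe();print(s["clock"],s["width"],s["position"])
for c in("side","wrist"):
  for r in arm.place_of(c,"punch_a_grip"): print(c,px(r["point"]).round(1),round(r["conf"],2),onz(c,px(r["point"]),.092).round(4))
```

```text
18.2 0.5996837385468179 [0.48346546 0.0779227  0.19429434]
side [332.8 205.5] 0.52 [ 0.4729 -0.0878  0.092 ]
```

View pics/w9c.png

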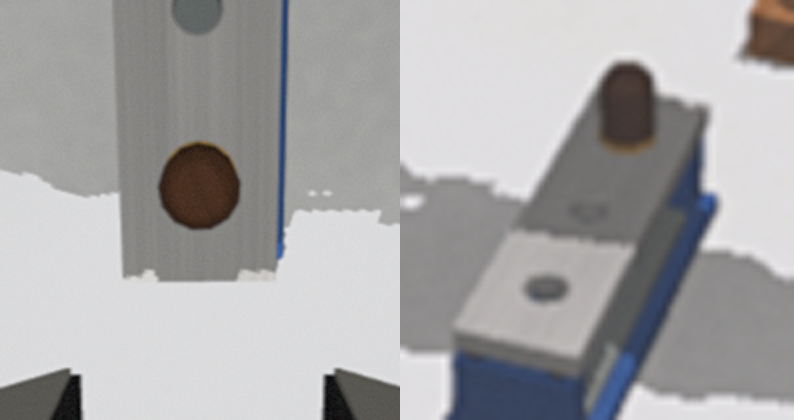

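The punch stands upright in the narrow hole with its handle flat on the plate, and the gripper is clear.

```bash
python3 -c "
from cell import arm
print(arm.sign_off())"
```

```text
the job is handed in; nothing more can be done
None
```

The job is handed in: the punch from the red socket (shank about 13 mm) passed the wide, middle and narrow holes, and I left it standing fully home in the narrow hole; sign-off gave no verdict.

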